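# Open the push-and-turn bottle at the seed counter

### The arm

A 6-joint arm with a two-finger parallel gripper is mounted at the origin on the work surface. World frame = base frame: x ahead of the robot, y to its left, z up, the work surface at z = 0. Lengths are in m, angles in rad, forces in N, time in s.
With the tool pointing down it reaches from about 0.25 to 0.775 m from the base axis. Payload 4 kg.
Tool frame: the origin (TCP) lies between the finger pads; the fingertips stand 19 mm ahead of it and the grasp point (between the pads) is the TCP (robot.tip_reach is the y of the fingertips in the tool frame, in m); y points along the fingers, x is the direction in which the jaws open and shut, and the axes are right-handed (so a half turn about y gives the same grasp; the last joint's range is limited). The gripper opens to 94 mm and grips with 3 to 60 N. Pads are 16 mm wide; open, the fingers measure 119 mm over their backs; the gripper's body (75 mm by 177 mm) begins 78 mm behind the grasp point.
Start: joints at [1.113, 0.087, 1.371, -0, 1.684, -0.103], TCP at [0.191, 0.516, 0.225] pointing down, gripper open.
Joint ranges: [-3.1, 3.1], [-0.76, 2.03], [0.27, 2.55], [-1.08, 4.22], [0.17, 2.65], [-2.57, 2.57]. Speed limits (rad/s): [2.79, 2.79, 3.14, 3.14, 3.14, 3.14].

### API

Orientations are given as [roll, pitch, yaw] about the fixed x, y, z axes, in that order (R = Rz(yaw) Ry(pitch) Rx(roll)).
In Python, from bench import robot, imaging, order gives the robot as it stands.
- The arm moves only by the tool send_rows, never from a script. Its argument "moves" is text: rows parted by semicolons, each of 5 numbers parted by spaces: the gripper's target within -1 to 1 (shut at 1, half-way at 0, fully open at -1), then the shift along the tool's x, y, z in m, then the turn about the tool's y in degrees. In form: fingers tx ty tz roll; .... A call has exactly 10 rows; each row shifts and turns the commanded pose from where the row before left it, along the tool's axes as they then stand; what a row does not reach is not made up. A row lasts 1/12 s, in which the tool goes at most 41.7 mm and 7.16 degrees, less where a joint would pass 70% of its speed; a pose out of reach is approached as far as the arm can. A call with a gripper value outside its range is refused whole. The fingers move at their own pace and stop on an object; the grip force is fixed at half the most. Time passes only in rows, so rows that do not move let the fingers close, or fill a call up. It gives the time, the measured TCP pose, the force and the opening at its end, in the units of the state.
- robot.get_obs(): the state, without advancing time (a new reading comes with each control period).
- imaging.snapshot(name): name is "side" or "top" or "wrist"; returns a dict with "image" (420x560x3 uint8, red, green, blue), "mtx" (3x3 intrinsics, pixels), "R" (3x3) and "t" (3): a world point X has camera coordinates R X + t. Camera axes: x right, y down, z forward; pixel columns grow to the right and rows downward; lengths in m; the calibration is good to about 2 mm. A picture is of the moment at which its call begins. There is no depth.
- order.close_job(): hands the job in, once; it reports no verdict.
Trained networks look in a picture, given as the dict that the camera call returned (one of the last four; its "shot" number tells which), for a name from the list of things; names that differ only in an ending like _2 or _b are one class to them, and where a whole thing is asked for, a point or a joint stands for the part that bears it (a point fixed in the world has none). Each returns a list of dicts, best first, with "conf" (0 to 1); they miss things now and then, are a little off and sometimes report something else, mostly with a low value. They report only what shows in the picture. A call takes as long as a camera call. They do not tell look-alikes from the thing itself.
- imaging.recognise(picture, target): "centre" ([column, row] in pixels, amid what is visible of it).
- imaging.landmark_of(picture, target): "centre" ([column, row] in pixels: a listed point, or the origin of a listed thing).
The state is a dict: "time": time; "joint_positions": joint angles; "qvel": joint speeds; "joint_torque": joint torques, N m; "tool_pos": TCP position; "ee_rot": TCP orientation; "wrist_force": force on the tool from outside, world axes, zero at the start; "wrist_torque": the same for the moment, N m; "width": finger opening in m.
Only numpy, scipy, OpenCV 4.12 (cv2) and the standard library are available. Lean on these libraries where they do the work, as an engineer would, in place of code of your own. Each camera call takes 0.05 s, during which the arm holds its last target.

### The job

Open the seed-dressing bottle with the red safety cap: press the cap down, keep it down while you twist it anticlockwise until it comes free, and lift it straight off. Leave the bottle standing in its bay of the blue rack and do not disturb the other bottles, the steel cup or the brass weight. Finish with the red cap still gripped in the fingers, held still and level about 6 cm clear above the open mouth, not put down.

Things in the scene. Friction and masses are not known exactly. Their poses are not given: they have to be found in the camera images.
- red_cap: Red ribbed push-and-turn safety cap, round, 56 mm across, 26 mm high, 45 g, locked on the red-label bottle. Origin: centre of its lower rim, z up. Locked, its x axis is the bottle's and the rim is 142 mm above the bottle's underside, 10 mm above its shoulder: finger tips must clear the shoulder when pressing 5 mm. Flanks can be gripped all round from above. Locked it cannot lift, nor turn over 5 deg.
- cap_top (a point): Centre of the red cap's flat top, 26 mm above its lower rim. Pressing the cap takes 6 N to start, 13 N at the hard stop 5.5 mm down, against a spring; unlocked from 3 mm down. Kept down, it turns anticlockwise seen from above; from about 38 degrees on it is free to lift; a stop comes at about 80 degrees: aim for 60. Bayonet, so it does not rise as it turns.
- red_bottle: White square plastic bottle with a red label band, 72 x 72 mm, 120 mm high to the shoulder, neck 37 mm across, rim 155 mm above the underside. 0.35 to 0.75 kg. Loose, it stands in a bay of the rack with about 1.7 mm play a side; the bay keeps it from turning. Origin: centre of the underside, z up.
- mouth (a point): Centre of the rim of the red-label bottle's neck, 155 mm above its underside, just inside the cap while that is on.
- rack: Blue sheet-metal bottle rack, 84 x 330 mm, 56 mm high, fixed to the counter. Three square bays in a row along its y axis, 110 mm apart, floor 6 mm thick. Origin: centre of the underside.
- blue_bottle: Bystander: same kind of bottle with blue label band and blue cap, closed, 168 mm high in all, in another bay. Origin: centre of the underside.
- yellow_bottle: Bystander: same kind of bottle with yellow label band and yellow cap, closed, 168 mm high in all, in another bay. Origin: centre of the underside.
- dose_cup: Bystander: steel dosing cup, 64 mm across, 70 mm high, on the counter on the robot's side of the rack. Origin: centre of the underside.
- weight: Bystander: brass scale weight, 48 mm across, 60 mm high, on the counter beyond the rack. Origin: centre of the underside.
Things that resemble listed ones, but are neither listed nor needed, are in the scene too. Several things have the shape of the red_cap; the one meant has the colours described above. Leave any purple look-alike of the red_bottle alone.

How it is judged:
On the way, in this order (a step that is already met when the one before it is completed fails the run):
1. the red cap is pressed at least 2.5 mm down on the neck (z of red_cap in the frame of red_bottle below 0.1395 m and horizontal distance between red_cap and mouth below 0.01 m), for 0.05 s.
2. the red cap, still on the neck, is twisted past its locks (32 degrees or more) (angle between the x axis of red_cap and the x axis of red_bottle, either way round above 0.55 rad and z of red_cap in the frame of red_bottle below 0.152 m and horizontal distance between red_cap and mouth below 0.01 m).
At the end, for the whole second after the job is handed in: Red cap gripped, at rest, level within 11 deg, lower rim 30 to 120 mm above the mouth and within 25 mm of its axis, off the bottle; red bottle upright on its bay floor (within 4 mm); other bottles upright, moved under 12 mm; cup and weight under 20 mm (z of red_cap in the frame of mouth between 0.03 and 0.12 m and horizontal distance between red_cap and mouth below 0.025 m and angle between red_cap's own z axis and vertical below 0.2 rad and linear speed of red_cap below 0.02 m/s and contact force between the fingers and red_cap above 1 N and contact force between red_cap and red_bottle below 0.1 N and z of red_bottle in the frame of rack below 0.01 m and angle between red_bottle's own z axis and vertical below 0.08 rad and distance of each of blue_bottle, yellow_bottle from where it was at the start of the episode below 0.012 m and angle between each of blue_bottle, yellow_bottle's own z axis and vertical below 0.1 rad and distance of each of dose_cup, weight from where it was at the start of the episode below 0.02 m); the arm keeps its last pose, push and grip.
It fails at once if the red-label bottle is pulled up out of its bay (z of red_bottle in the frame of rack above 0.03 m).
It fails at once if another bottle, the cup or the weight is disturbed (distance of any of blue_bottle, yellow_bottle from where it was at the start of the episode above 0.015 m or distance of any of dose_cup, weight from where it was at the start of the episode above 0.025 m).
It also fails if it takes over 35 s, if anything falls off the work surface, if the arm or the gripper's body presses on something with over 40 N, if the wrist force passes 120 N, or if a joint passes its speed limit or range.

## Working session

There is one attempt and no reset: what is moved stays moved. The work goes in short steps, Python scripts to look and compute and a tool call to move; the robot and the scene stay as the last step left them, time stands still between calls to the robot, and variables do not carry over. Pictures are saved under pics/ and viewed, and the job is handed in when it is done.

Besides the shell and the picture viewer there is one more tool, called after "Emit:" as name(argument=value, ...) on one line, values as JSON. send_rows: Moves the arm, as the interface text tells. Its arguments: {"type":"object","properties":{"moves":{"type":"string"}},"required":["moves"]}

```bash
mkdir -p pics
cat > h.py <<'E'
import numpy as np,cv2
from bench import robot,imaging,order
def save(p,n): cv2.imwrite('pics/'+n,cv2.cvtColor(p['image'],cv2.COLOR_RGB2BGR))
E
python3 - <<'E'
from h import *
o=robot.get_obs();print({k:np.round(v,4).tolist() for k,v in o.items()})
for n in('side','top'):
    p=imaging.snapshot(n);save(p,n+'0.png');print(n,p['mtx'].round(1).tolist(),p['R'].round(4).tolist(),p['t'].round(4).tolist())
    for t in('red_cap','red_bottle','rack'):
        print(t,imaging.recognise(p,t))
    for t in('red_cap','cap_top','rack','red_bottle','mouth'):
        print('L',t,imaging.landmark_of(p,t))
    np.savez(n+'0.npz',**{k:v for k,v in p.items()})
E
```

```text
{'time': 0.0, 'joint_positions': [1.1129, 0.088, 1.3722, -0.0, 1.6836, -0.1031], 'qvel': [0.0014, 0.0003, 0.0006, 0.0009, 0.0011, 0.0024], 'joint_torque': [0.0006, -34.0193, -30.2427, 0.0719, 0.0329, -0.0002], 'tool_pos': [0.1909, 0.5153, 0.2233], 'ee_rot': [-1.5706, 0.0022, 1.216], 'wrist_force': [0.4123, 0.0965, -0.2973], 'wrist_torque': [-0.018, 0.0142, 0.0339], 'width': 0.0938}
side [[456.9, 0.0, 279.4], [0.0, 456.9, 213.2], [0.0, 0.0, 1.0]] [[0.954, 0.2999, -0.0076], [0.1799, -0.5922, -0.7855], [-0.24, 0.7479, -0.6189]] [-0.5541, -0.0194, 1.3497]
red_cap [{'centre': [260.2, 354.3], 'conf': 0.96}, {'centre': [232.8, 261.0], 'conf': 0.58}]
red_bottle [{'centre': [161.2, 308.9], 'conf': 0.64}, {'centre': [234.7, 292.5], 'conf': 0.56}]
rack [{'centre': [249.2, 309.4], 'conf': 0.66}, {'centre': [194.9, 263.5], 'conf': 0.41}]
L red_cap [{'centre': [234.8, 262.9], 'conf': 0.65}, {'centre': [261.1, 357.0], 'conf': 0.57}]
L cap_top [{'centre': [231.4, 259.5], 'conf': 0.86}, {'centre': [256.9, 352.8], 'conf': 0.56}]
L rack [{'centre': [254.7, 276.0], 'conf': 0.78}]
L red_bottle [{'centre'
[... 307 characters left out ...]
.999]] [-0.0779, 0.5996, 1.247]
red_cap [{'centre': [367.7, 235.0], 'conf': 0.93}, {'centre': [395.6, 196.8], 'conf': 0.73}]
red_bottle [{'centre': [351.9, 237.3], 'conf': 0.93}]
rack [{'centre': [292.1, 231.8], 'conf': 0.69}, {'centre': [350.0, 232.2], 'conf': 0.43}]
L red_cap [{'centre': [369.3, 237.5], 'conf': 0.72}, {'centre': [392.4, 195.7], 'conf': 0.7}]
L cap_top [{'centre': [367.7, 233.2], 'conf': 0.94}, {'centre': [396.0, 198.3], 'conf': 0.72}]
L rack []
L red_bottle [{'centre': [354.8, 234.8], 'conf': 0.88}, {'centre': [388.1, 286.0], 'conf': 0.86}, {'centre': [263.2, 232.6], 'conf': 0.44}]
L mouth [{'centre': [366.2, 231.1], 'conf': 0.91}, {'centre': [401.0, 297.3], 'conf': 0.57}]
```

View pics/side0.png

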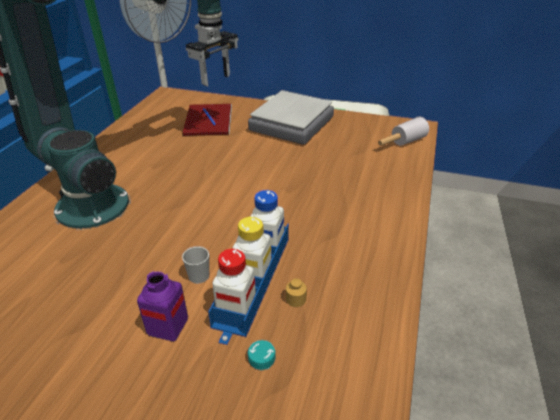

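View pics/top0.png

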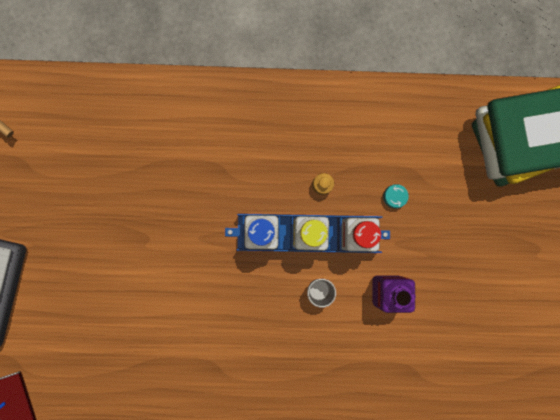

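Candidates for the red cap:
- The red cap on the white red-label bottle: side (232,260), top (367,233).
- The loose teal cap on the counter: side (261,354), top (396,197).
- The yellow cap: top (314,233).
- The blue cap: top (261,232).
- The purple bottle has no cap: top (400,297).

I choose the red cap on the white bottle. Next I check it in a close crop and triangulate it.

Run:
```python
from h import *
D={n:np.load(n+'0.npz') for n in('side','top')}
P={n:D[n]['mtx']@np.c_[D[n]['R'],D[n]['t']] for n in D}
def tri(a,b):
    X=cv2.triangulatePoints(P['side'],P['top'],np.array(a,float),np.array(b,float)).ravel();return (X[:3]/X[3]).round(4)
print('cap_top',tri([231.4,259.5],[367.7,233.2]))
def fix(n,uv,z):
    d=D[n];r=d['R'].T@np.linalg.inv(d['mtx'])@[*uv,1];c=-d['R'].T@d['t'];return (c+r*(z-c[2])/r[2]).round(4)
for n,uv in(('side',[231.4,259.5]),('top',[367.7,233.2])): print(n,'z=.174',fix(n,uv,.174))
# red mask
for n in D:
    im=D[n]['image'];h=cv2.cvtColor(im,cv2.COLOR_RGB2HSV)
    m=(((h[...,0]<6)|(h[...,0]>174))&(h[...,1]>150)&(h[...,2]>90)).astype(np.uint8)
    k,l,s,c=cv2.connectedComponentsWithStats(m)
    for i in range(1,k):
        if s[i,4]>60: print(n,s[i],c[i].round(1))
# model-projected cap check
X=fix('top',[367.7,233.2],.174)
im=D['top']['image'][185:285,200:430].copy();b=cv2.resize(im[:, 100:],None,fx=4,fy=4,interpolation=cv2.INTER_CUBIC)
im2=cv2.resize(D['side']['image'][235:335,185:285],None,fx=4,fy=4,interpolation=cv2.INTER_CUBIC)
# overlay predicted rims
for n,img,off in(('top',b,(300,185)),('side',im2,(185,235))):
    for z in(.148,.174):
        a=np.linspace(0,2*np.pi,60);pts=np.c_[X[0]+.028*np.cos(a),X[1]+.028*np.sin(a),np.full(60,z),np.ones(60)]@P[n].T
        q=((pts[:,:2]/pts[:,2:]-off+.5)*4).astype(np.int32)
        cv2.polylines(img,[q],True,(0,255,0),1)
cv2.imwrite('pics/crop.png',cv2.cvtColor(cv2.hconcat([b[:, :400],im2]) if b.shape[0]==im2.shape[0] else b,cv2.COLOR_RGB2BGR))
```

```text
cap_top [ 0.5596 -0.2486  0.1718]
side z=.174 [ 0.5597 -0.2509  0.174 ]
top z=.174 [ 0.5602 -0.2479  0.174 ]
side [183 104  47  29 754] [211.4 119.1]
side [218 249  27  26 490] [231.4 262.1]
side [217 293  23  10 106] [227.9 297.7]
side [172 294  12  22  71] [177.3 304.8]
side [141 310  24  10 105] [152.9 314.4]
top [353 222  28  26 477] [366.6 234.3]
top [   0  375   32   45 1054] [ 13.  399.8]
```

View pics/crop.png

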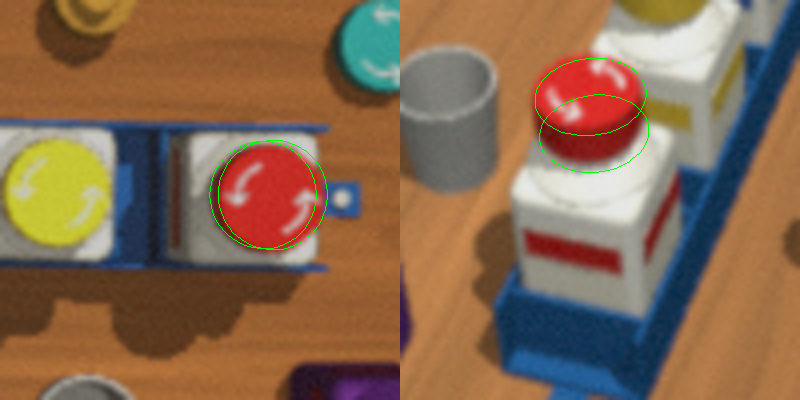

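The crop confirms it: a red cap with white arrows on the white bottle with the red label band, in the end bay of the rack. The cap is at about (0.559, -0.249). First move: raise the tool and turn it to yaw 0.

Emit:
send_rows(moves="-1 0 -0.003 0 6.97; -1 0 -0.003 0 6.97; -1 0 -0.003 0 6.97; -1 0 -0.003 0 6.97; -1 0 -0.003 0 6.97; -1 0 -0.003 0 6.97; -1 0 -0.003 0 6.97; -1 0 -0.003 0 6.97; -1 0 -0.003 0 6.97; -1 0 -0.003 0 6.97")

```text
time: 1.73
tool_pos: [0.1911, 0.5158, 0.2547]
ee_rot: [-1.571, -0.0, -0.006]
wrist_force: [0.2, 0.4, -0.7]
width: 0.0942
```

Emit:
send_rows(moves="-1 0.0172 0 -0.037 0; -1 0.0172 0 -0.037 0; -1 0.0172 0 -0.037 0; -1 0.0172 0 -0.037 0; -1 0.0172 0 -0.037 0; -1 0.0172 0 -0.037 0; -1 0.0172 0 -0.037 0; -1 0.0172 0 -0.037 0; -1 0.0172 0 -0.037 0; -1 0.0172 0 -0.037 0")

```text
time: 2.57
tool_pos: [0.3632, 0.1438, 0.2549]
ee_rot: [-1.57, -0.001, -0.0]
wrist_force: [-0.1, 0.6, -0.1]
width: 0.0938
```

Emit:
send_rows(moves="-1 0.0172 0 -0.037 0; -1 0.0172 0 -0.037 0; -1 0.0172 0 -0.037 0; -1 0.0172 0 -0.037 0; -1 0.0172 0 -0.037 0; -1 0.0172 0 -0.037 0; -1 0.0172 0 -0.037 0; -1 0.0172 0 -0.037 0; -1 0.0172 0 -0.037 0; -1 0.0172 0 -0.037 0")

```text
time: 3.4
tool_pos: [0.5352, -0.2265, 0.2545]
ee_rot: [-1.571, -0.0, -0.001]
wrist_force: [0.9, 0.8, 0.4]
width: 0.094
```

Run:
```python
from h import *
o=robot.get_obs();print(o['tool_pos'],o['ee_rot'],o['joint_positions'])
p=imaging.snapshot('wrist');save(p,'w1.png');np.savez('w1.npz',**p)
r=imaging.landmark_of(p,'cap_top');print(r)
h=cv2.cvtColor(p['image'],cv2.COLOR_RGB2HSV)
m=(((h[...,0]<6)|(h[...,0]>174))&(h[...,1]>150)&(h[...,2]>70)).astype(np.uint8)
k,l,s,c=cv2.connectedComponentsWithStats(m)
for i in range(1,k):
    if s[i,4]>100: print(s[i],c[i])
def fix(d,uv,z):
    r=d['R'].T@np.linalg.inv(d['mtx'])@[*uv,1];c=-d['R'].T@d['t'];return (c+r*(z-c[2])/r[2]).round(4)
for x in r: print(fix(p,x['centre'],.174))
```

```text
[ 0.5351729  -0.22651063  0.25446244] [-1.57067472e+00 -3.67305080e-04 -9.87650867e-04] [-4.98097496e-01  1.53235282e-01  1.23883092e+00  2.86605944e-04
  1.74926159e+00 -4.97058952e-01]
[{'centre': [374.5, 284.0], 'conf': 0.73}, {'centre': [310.0, 256.5], 'conf': 0.66}]
[ 273  212   75   77 3855] [308.99740597 250.02619974]
[207 272   6  51 154] [209.62337662 296.08441558]
[ 0.6061 -0.2703  0.174 ]
[ 0.5578 -0.2485  0.174 ]
```

View pics/w1.png

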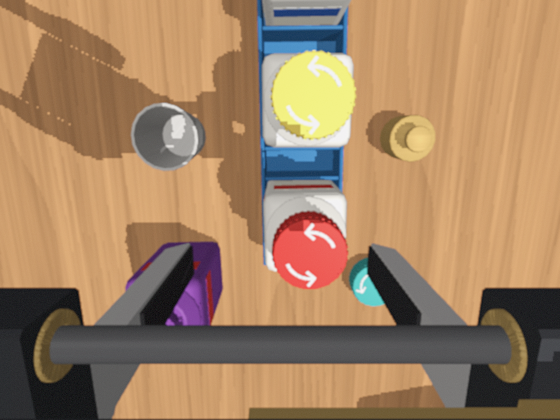

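The wrist view shows the red cap at (310,250), the yellow one at (314,95), the teal one at (375,283), and the cup and weight well clear. I'll refine the centre by fitting the cap's cylinder silhouette in all views.

Run:
```python
from h import *
from scipy.optimize import least_squares
D={n:dict(np.load(n+'.npz')) for n in('side0','top0','w1')}
C={}
for n,d in D.items():
    h=cv2.cvtColor(d['image'],cv2.COLOR_RGB2HSV)
    m=(((h[...,0]<8)|(h[...,0]>172))&(h[...,1]>130)&(h[...,2]>50)).astype(np.uint8)
    k,l,s,c=cv2.connectedComponentsWithStats(m)
    guess={'side0':(231,262),'top0':(366,234),'w1':(309,250)}[n]
    i=l[guess[1],guess[0]];C[n]=s[i];print(n,s[i],c[i])
a=np.linspace(0,2*np.pi,200)
def box(d,x,y,z=.148):
    pts=np.vstack([np.c_[x+.028*np.cos(a),y+.028*np.sin(a),np.full(200,zz)] for zz in(z,z+.026)])
    q=(pts@d['R'].T+d['t'])@d['mtx'].T;q=q[:,:2]/q[:,2:]
    return np.r_[q.min(0),q.max(0)]
def obs(s): return np.array([s[0]-.5,s[1]-.5,s[0]+s[2]-.5,s[1]+s[3]-.5])
for S in(['side0'],['top0'],['w1'],['side0','top0','w1']):
    f=lambda v:np.concatenate([box(D[n],*v)-obs(C[n]) for n in S])
    r=least_squares(f,[.559,-.248]);print(S,r.x.round(4),r.fun.round(1))
f=lambda v:np.concatenate([box(D[n],*v)-obs(C[n]) for n in D])
r=least_squares(f,[.559,-.248,.148]);print(r.x.round(4),r.fun.round(1))
```

```text
side0 [218 248  27  27 527] [231.25426945 261.85578748]
top0 [353 221  28  27 521] [366.52399232 234.19193858]
w1 [ 273  212   75   77 3985] [309.13877039 250.01982434]
['side0'] [ 0.5546 -0.2422] [-0.7 -0.7  0.7  0.6]
['top0'] [ 0.5586 -0.2476] [-0.7 -0.2  0.7  0.2]
['w1'] [ 0.5577 -0.2476] [-1.1 -2.   1.1  2.1]
['side0', 'top0', 'w1'] [ 0.5576 -0.2473] [-0.3  1.2  1.2  2.7 -0.8  0.3  0.5  0.7 -1.2 -2.4  1.   1.7]
[ 0.5576 -0.2469  0.1494] [-0.3  0.6  1.2  2.1 -0.9  0.3  0.5  0.7 -1.4 -2.5  1.2  2.1]
```

Emit:
send_rows(moves="-1 0.0113 0 -0.0105 0; -1 0.0113 0 -0.0105 0; -1 0 0.012 0 0; -1 0 0.012 0 0; -1 0 0.012 0 0; -1 0 0.012 0 0; -1 0 0.012 0 0; -1 0 0.012 0 0; -1 0 0.012 0 0; -1 0 0 0 0")

```text
time: 4.33
tool_pos: [0.5557, -0.2444, 0.1666]
ee_rot: [-1.568, 0.005, -0.0]
wrist_force: [-0.1, 0.4, 0.1]
width: 0.0938
```

Run:
```python
from h import *
o=robot.get_obs();print(o['tool_pos'],o['wrist_force'],o['joint_positions'])
p=imaging.snapshot('wrist');save(p,'w2.png')
```

```text
[ 0.55570141 -0.24437514  0.16656032] [-0.05007964  0.39294311  0.12285972] [-5.07730247e-01  2.35510412e-01  1.31594721e+00  9.65283200e-05
  1.59619403e+00 -5.07407760e-01]
```

View pics/w2.png

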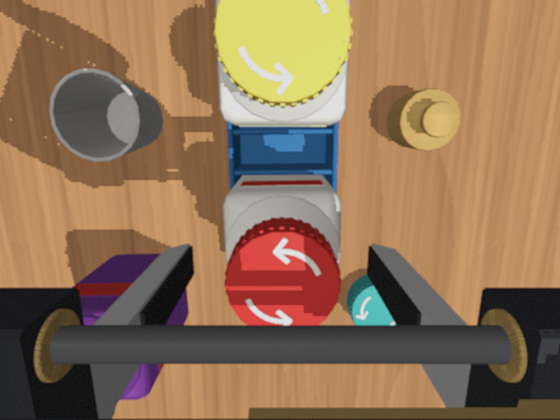

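Emit:
send_rows(moves="-1 0 0 0 0; -1 0 0 0 0; -1 0 0 0 0; -1 0 0 0 0; -1 0 0 0 0; -1 0 0 0 0; -1 0 0 0 0; -1 0 0 0 0; -1 0 0 0 0; -1 0 0 0 0")

```text
time: 5.22
tool_pos: [0.5573, -0.2454, 0.1704]
ee_rot: [-1.571, 0.0, -0.0]
wrist_force: [0.1, -0.1, 0.1]
width: 0.0941
```

Run:
```python
from h import *
from scipy.optimize import least_squares
o=robot.get_obs();print(o['tool_pos'],o['ee_rot'])
d=imaging.snapshot('wrist')
h=cv2.cvtColor(d['image'],cv2.COLOR_RGB2HSV)
m=(((h[...,0]<8)|(h[...,0]>172))&(h[...,1]>130)&(h[...,2]>50)).astype(np.uint8)
k,l,s,c=cv2.connectedComponentsWithStats(m);i=l[270,265];s=s[i];print(s)
a=np.linspace(0,2*np.pi,200)
def box(x,y,z=.148):
    pts=np.vstack([np.c_[x+.028*np.cos(a),y+.028*np.sin(a),np.full(200,zz)] for zz in(z,z+.026)])
    q=(pts@d['R'].T+d['t'])@d['mtx'].T;q=q[:,:2]/q[:,2:]
    return np.r_[q.min(0),q.max(0)][:3]
f=lambda v:box(*v)-np.array([s[0]-.5,s[1]-.5,s[0]+s[2]-.5])
r=least_squares(f,[.559,-.248]);print(r.x,r.fun)
```

```text
[ 0.55729259 -0.24539757  0.17042962] [-1.57066144e+00  4.38740950e-06 -4.80819910e-04]
[ 222  214  115  112 9030]
[ 0.55754983 -0.24863594] [-0.49136739  0.04511954  0.49184539]
```

Emit:
send_rows(moves="-1 0 0.0015 -0.0025 0; -1 0 0 0 0; -1 0 0 0 0; 1 0 0 0 0; 1 0 0 0 0; 1 0 0 0 0; 1 0 0 0 0; 1 0 0 0 0; 1 0 0 0 0; 1 0 0 0 0")

```text
time: 6.1
tool_pos: [0.557, -0.2479, 0.169]
ee_rot: [-1.571, 0.001, -0.0]
wrist_force: [-1.7, 0.0, -0.1]
width: 0.0559
```

Run:
```python
from h import *
o=robot.get_obs();print(o['tool_pos'],o['ee_rot'],o['wrist_force'],o['width'])
p=imaging.snapshot('wrist');save(p,'w3.png')
```

```text
[ 0.55697677 -0.2478943   0.16895003] [-1.57067248e+00  7.92888052e-04 -4.73438239e-04] [-1.73926475  0.03250404 -0.09742584] 0.05590678377750785
```

View pics/w3.png

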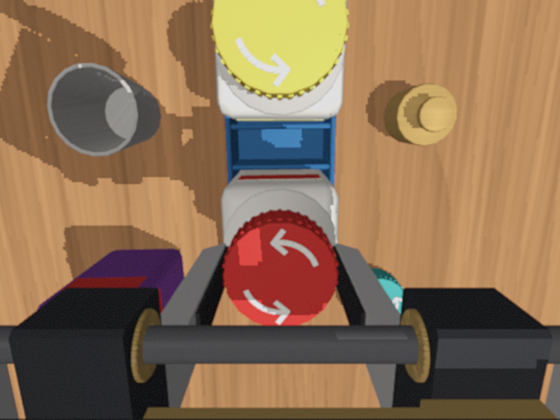

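The fingers are on the cap's flanks at (225,270) and (337,270), opening 55.9 mm. Next I press.

Emit:
send_rows(moves="1 0 0.001 0 0; 1 0 0.001 0 0; 1 0 0.001 0 0; 1 0 0.001 0 0; 1 0 0.0005 0 0; 1 0 0 0 0; 1 0 0 0 0; 1 0 0 0 0; 1 0 0 0 0; 1 0 0 0 0")

```text
time: 6.98
tool_pos: [0.5573, -0.248, 0.167]
ee_rot: [-1.572, -0.001, -0.0]
wrist_force: [-3.4, 0.8, 8.4]
width: 0.056
```

Run:
```python
from h import *
o=robot.get_obs();print(o['tool_pos'],o['ee_rot'],o['wrist_force'],o['wrist_torque'],o['width'])
```

```text
[ 0.55725549 -0.24797935  0.16698966] [-1.57175677e+00 -1.44349502e-03 -4.71649903e-04] [-3.35170342  0.81226935  8.35956678] [0.20232112 0.74339808 0.04451739] 0.05604944715837636
```

Emit:
send_rows(moves="1 0 0.001 0 0; 1 0 0.001 0 0; 1 0 0.001 0 0; 1 0 0.001 0 0; 1 0 0.0005 0 0; 1 0 0 0 0; 1 0 0 0 0; 1 0 0 0 0; 1 0 0 0 0; 1 0 0 0 0")

```text
time: 7.82
tool_pos: [0.5575, -0.248, 0.1639]
ee_rot: [-1.572, -0.003, -0.0]
wrist_force: [-4.5, 1.9, 13.1]
width: 0.0559
```

Run:
```python
from h import *
o=robot.get_obs();print(o['tool_pos'],o['ee_rot'],o['wrist_force'],o['wrist_torque'],o['width'])
p=imaging.snapshot('wrist');save(p,'w4.png')
```

```text
[ 0.55745513 -0.2480128   0.16387429] [-1.57235436e+00 -2.63188793e-03 -4.03401516e-04] [-4.51469012  1.89216286 13.06219733] [ 0.39982025  1.01940162 -0.05766587] 0.05589493084041249
```

View pics/w4.png

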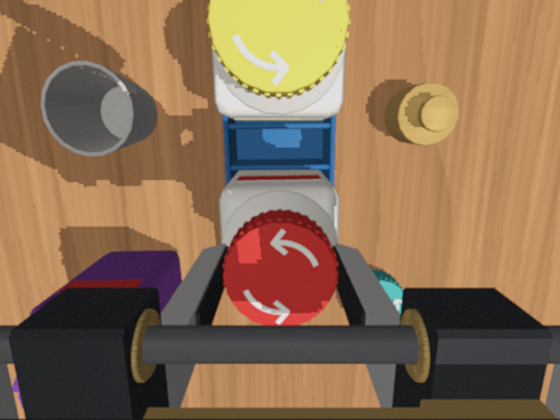

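The cap is 5.1 mm down at 13 N, with no slip in the fingers. Now the anticlockwise twist, which is a negative turn.

Emit:
send_rows(moves="1 0 0 0 -3; 1 0 0 0 -3; 1 0 0 0 -3; 1 0 0 0 -3; 1 0 0 0 -3; 1 0 0 0 -3; 1 0 0 0 -3; 1 0 0 0 -3; 1 0 0 0 -3; 1 0 0 0 -3")

```text
time: 8.7
tool_pos: [0.5589, -0.2478, 0.1643]
ee_rot: [-1.575, -0.005, 0.526]
wrist_force: [-1.8, 3.1, 11.2]
width: 0.0558
```

Run:
```python
from h import *
o=robot.get_obs();print(o['tool_pos'],o['ee_rot'],o['wrist_force'],o['wrist_torque'],o['width'])
p=imaging.snapshot('wrist');save(p,'w5.png')
```

```text
[ 0.55891961 -0.24777248  0.16426634] [-1.57526869 -0.00466163  0.52603137] [-1.81808774  3.13248994 11.17026954] [ 0.44642454  0.40559465 -0.09280067] 0.0557985949749891
```

View pics/w5.png

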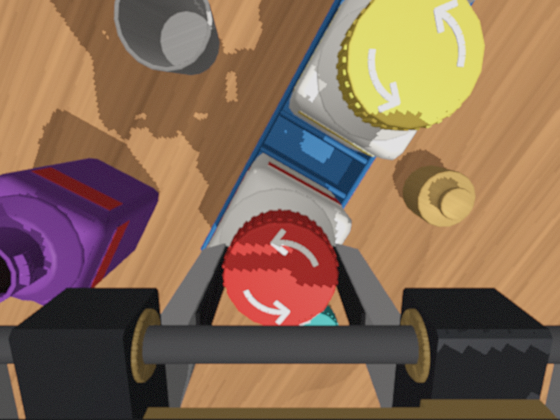

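The cap turns with the fingers: its arrows stay put in the wrist image while the rack has rotated about 30°. I carry on to 62°.

Emit:
send_rows(moves="1 0 0 0 -3.2; 1 0 0 0 -3.2; 1 0 0 0 -3.2; 1 0 0 0 -3.2; 1 0 0 0 -3.2; 1 0 0 0 -3.2; 1 0 0 0 -3.2; 1 0 0 0 -3.2; 1 0 0 0 -3.2; 1 0 0 0 -3.2")

```text
time: 9.58
tool_pos: [0.5588, -0.2482, 0.1643]
ee_rot: [-1.577, -0.001, 1.084]
wrist_force: [-1.0, 2.3, 11.9]
width: 0.0556
```

Run:
```python
from h import *
o=robot.get_obs();print(o['tool_pos'],o['ee_rot'],o['wrist_force'],o['wrist_torque'],o['width'])
p=imaging.snapshot('wrist');save(p,'w6.png')
```

```text
[ 0.5588258  -0.24817908  0.16427181] [-1.57734432e+00 -8.29722965e-04  1.08447928e+00] [-0.98773326  2.34702775 11.89006057] [ 0.34348193  0.39924966 -0.03669273] 0.05560271263430924
```

View pics/w6.png

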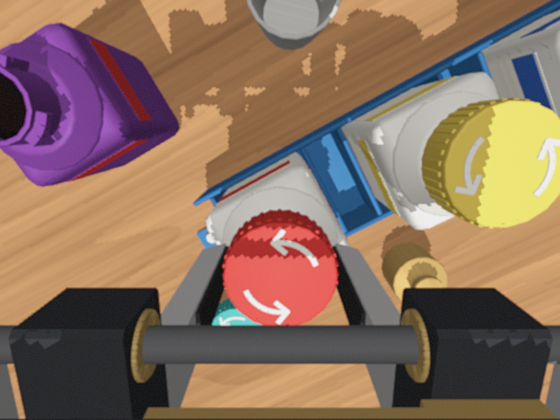

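The cap has turned 62° with the fingers. Next I lift slowly, straight up.

Emit:
send_rows(moves="1 0 -0.0015 0 0; 1 0 -0.0015 0 0; 1 0 -0.0015 0 0; 1 0 -0.0015 0 0; 1 0 -0.0015 0 0; 1 0 -0.0015 0 0; 1 0 -0.0015 0 0; 1 0 -0.002 0 0; 1 0 -0.002 0 0; 1 0 0 0 0")

```text
time: 10.47
tool_pos: [0.5573, -0.2479, 0.1743]
ee_rot: [-1.57, -0.0, 1.082]
wrist_force: [0.1, -0.0, -0.1]
width: 0.0555
```

Run:
```python
from h import *
o=robot.get_obs();print(o['tool_pos'],o['ee_rot'],o['wrist_force'],o['wrist_torque'],o['width'])
p=imaging.snapshot('side');cv2.imwrite('pics/s7.png',cv2.cvtColor(cv2.resize(p['image'][180:360,130:330],None,fx=3,fy=3),cv2.COLOR_RGB2BGR))
```

```text
[ 0.55726495 -0.24792488  0.1743197 ] [-1.57040664e+00 -8.96603441e-05  1.08155895e+00] [ 0.05060179 -0.01527365 -0.14015899] [-0.01143097  0.00833706  0.02480724] 0.055498582682420514
```

View pics/s7.png

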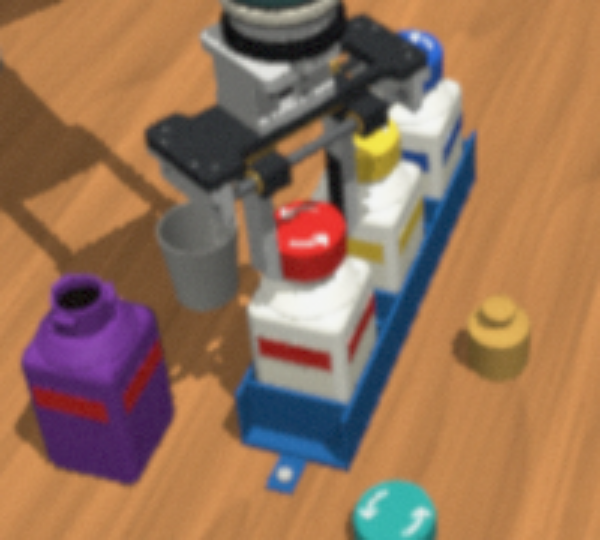

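The wrist force is about zero and the bottle is still seated, so the cap is free. I lift 68 mm more.

Emit:
send_rows(moves="1 0 -0.004 0 0; 1 0 -0.008 0 0; 1 0 -0.008 0 0; 1 0 -0.008 0 0; 1 0 -0.008 0 0; 1 0 -0.008 0 0; 1 0 -0.008 0 0; 1 0 -0.008 0 0; 1 0 -0.005 0 0; 1 0 -0.003 0 0")

```text
time: 11.35
tool_pos: [0.5576, -0.2481, 0.2438]
ee_rot: [-1.572, -0.0, 1.082]
wrist_force: [0.1, 0.1, -0.6]
width: 0.0557
```

Emit:
send_rows(moves="1 0 0 0 0; 1 0 0 0 0; 1 0 0 0 0; 1 0 0 0 0; 1 0 0 0 0; 1 0 0 0 0; 1 0 0 0 0; 1 0 0 0 0; 1 0 0 0 0; 1 0 0 0 0")

```text
time: 12.18
tool_pos: [0.5573, -0.2479, 0.2425]
ee_rot: [-1.571, -0.0, 1.082]
wrist_force: [0.8, -0.0, -0.2]
width: 0.0556
```

Run:
```python
from h import *
o=robot.get_obs();print(o['tool_pos'],o['ee_rot'],o['wrist_force'],abs(o['qvel']).max(),o['width'])
p=imaging.snapshot('side');a=cv2.resize(p['image'][180:360,130:330],(440,396))
w=imaging.snapshot('wrist');b=w['image'][:396,:]
b=cv2.resize(b,(360,255));b=cv2.copyMakeBorder(b,0,141,0,0,cv2.BORDER_CONSTANT)
cv2.imwrite('pics/f8.png',cv2.cvtColor(cv2.hconcat([a,b]),cv2.COLOR_RGB2BGR))
for n in('cap_top','mouth','red_cap'):print(n,imaging.landmark_of(p,n))
```

```text
[ 0.55730531 -0.24790502  0.24247534] [-1.57081586e+00 -1.08971735e-04  1.08165138e+00] [ 0.79539015 -0.01038784 -0.22305875] 0.0027205162470734217 0.05557037431847005
cap_top [{'centre': [260.1, 352.6], 'conf': 0.93}, {'centre': [229.3, 229.3], 'conf': 0.55}, {'centre': [197.8, 277.1], 'conf': 0.53}]
mouth [{'centre': [155.3, 280.0], 'conf': 0.69}, {'centre': [231.2, 259.6], 'conf': 0.68}]
red_cap [{'centre': [263.5, 359.5], 'conf': 0.68}, {'centre': [230.8, 239.6], 'conf': 0.59}]
```

View pics/f8.png

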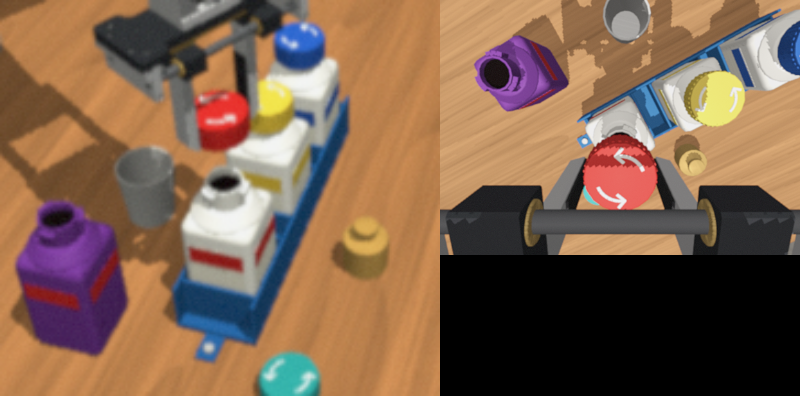

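The cap is held level above the open neck. The bottle is seated in its bay, and the other bottles, the cup and the weight have not moved. I hand the job in.

Run:
```python
from h import *
print(order.close_job())
```

```text
the job is handed in; nothing more can be done
None
```

The red cap is off its bottle and held still and level in the fingers, about 6 cm above the open mouth. I have handed the job in; it reports no verdict.

I gripped the cap by its flanks, pressed it about 5 mm down at 13 N, and twisted it 62° anticlockwise while it was down. I then lifted it straight up.

**Last checks:**
- **Cap:** finger opening 55.6 mm, joint speeds near zero, tool vertical to within 0.1°. Its rim works out at about 60 mm above the mouth.
- **Bottle and bystanders:** the last side and wrist pictures show the red bottle upright in its bay. The other bottles, cup and weight look where they were; I judged this by eye and did not measure it.

**Disagreements:**
- **Cap position:** before the grasp, the side-view silhouette fit put the cap about 6 mm off the other two cameras, so I followed the top and wrist views. The sideways force on gripping was only about 2 N.
- **Teal look-alike:** the recognition networks sometimes ranked the loose teal cap above the red one. I chose the red one by its colour.

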